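Index the carving turntable and lay the foam blank on its bed

ROBOT

A 6-joint arm with a two-finger parallel gripper is mounted at the origin on the work surface. World frame = base frame: x ahead of the robot, y to its left, z up, the work surface at z = 0. Lengths are in m, angles in rad, forces in N, time in s.
With the tool pointing down it reaches from about 0.275 to 0.825 m from the base axis. Payload 5.2 kg.
Tool frame: the origin (TCP) lies on the front face of the gripper's body, between the roots of the fingers; the fingertips stand r.nose_length ahead of it and the grasp point (between the pads) lies 65 mm ahead of it (r.nose_length is the distance from the TCP to the fingertips, in m); z points along the fingers, y is the direction in which the jaws open and shut (so a half turn about z gives the same grasp; the last joint's range is limited). The gripper opens to 93 mm and grips with 3 to 60 N. Pads are 15 mm wide; open, the fingers measure 128 mm over their backs; the gripper's body (75 mm by 188 mm) begins 65 mm behind the grasp point.
Start: joints at [-1.459, 0.259, 1.535, -0, 1.348, -0.203], TCP at [0.17, -0.523, 0.303] pointing down, gripper open.
Joint ranges: [-3.14, 3.14], [-0.91, 2.08], [0.19, 2.58], [-1.22, 4.36], [0.22, 2.71], [-3.12, 3.12]. Speed limits (rad/s): [2.57, 2.57, 3.14, 3.14, 3.14, 3.14].

INTERFACE

Orientations are given as a unit quaternion [w, x, y, z].
In Python, from plant import r gives the robot as it stands. Calls block until the motion is done:
- r.goto(position, orientation): joint-space move of the TCP to a pose.
- r.servo_line(position, vel=0.15, attitude=None, contact_N=None): straight line of the TCP; attitude=None keeps the orientation; vel is the mean speed in m/s. With contact_N (N) it stops when the force on the tool has changed by that much, and returns True; else False.
- r.move_j(angles): joint-space move.
- r.command_gripper(opening): opening from 0.0 (shut) to 1.0 (fully open); the grip force is fixed at half the most; returns when the fingers have stopped.
- r.dwell(seconds).
- r.inverse_kinematics(position, orientation): joint angles nearest the present ones, or None.
- r.get_state(): the state.
- r.grab_frame(name): name is "scene" or "side" or "wrist"; returns (picture, depth): 480x640x3 uint8, blue, green, red; 480x640 float32, m along the optical axis (not along the pixel's ray), 0 where there is no reading.
- r.camera_model(name): a dict with "K" (3x3 intrinsics, pixels), "rvec" (rotation vector, rad) and "tvec" (3), from world to camera coordinates, as OpenCV has them; the wrist camera has in their place "hand_eye" (4x4, takes a point from camera to tool coordinates, whose origin is the TCP and whose axes are the flange's). Camera axes: x right, y down, z forward; pixel columns grow to the right and rows downward; lengths in m; the calibration is good to about 2 mm. A picture is of the moment at which its call begins: read the wrist's pose just before it. camera_model takes no time and is no camera call.
A pose or a line that the arm cannot do raises r.PlanningError and nothing moves.
- r.close_job(): hands the job in, once; it reports no verdict.
The state is a dict: "t": time; "joint_pos": joint angles; "qvel": joint speeds; "effort": joint torques, N m; "position": TCP position; "eef_rot": TCP orientation; "wrist_force": force on the tool from outside, world axes, zero at the start; "torque": the same for the moment, N m; "grip_width": opening from 0.0 (shut) to 1.0 (fully open).
Only numpy, scipy, OpenCV 4.12 (cv2) and the standard library are available. Lean on these libraries where they do the work, as an engineer would, in place of code of your own. Each camera call takes 0.05 s, during which the arm holds its last target. There are 200 camera calls.

TASK

Turn the carving turntable counter-clockwise (seen from above) to its ninth click, counted from the one at the hard stop and marked by the long tick, without overrunning that click and with the foam blank still standing on it. Then tip the blank over the low step so that it lies on its side on the raised bed, the turntable still seated in the ninth click. Leave the can, the cup and the offcut where they are.

Things in the scene. Friction and masses are not known exactly. Their poses are not given: they have to be found in the camera images.
- base: fixed, aluminium flange 340 mm across, 10 mm thick, on the white board; origin at its underside's centre, on the turning axis. Its x axis points to the first tick (click 0); 36 black ticks, one per click, 10 degrees apart, counted counter-clockwise; that of the ninth click (on the base's y axis) is longer and wider. Hard stop: steel lug 12 mm wide, 30 mm high, just clockwise of the first tick
- pointer (a point): tip of the small steel pointer on the disc's rim, 165 mm from the axis, over the flange; it stands over a tick in each click. Starts in click 0 to 4, or balanced between two. A sprung ball holds the disc in each click: leaving it takes about 6 N sideways on the hand peg; past half-way the disc snaps on by itself into the next click, ahead of what pushes it. It turns both ways
- disc_mid (a point): centre of the top face of the plywood disc (300 mm across), on the axis, 48 mm above the base's underside; turns with the disc. z up; x points to the small steel pointer on the rim, the direction in which the blank has to fall. At x 0 to 130, y -60 to 60 mm a wooden bed is raised 10 mm above the disc: its edge at x = 0 is the low step
- peg_top (a point): centre of the top of the upright steel hand peg on the disc: 18 mm in diameter, top 90 mm above the disc (32 mm collar at its lowest 6 mm), 125 mm from the axis, at -105 degrees (clockwise) from the disc's x axis
- blank: hard-coated yellow foam blank, 80 x 95 x 130 mm (its x, y, z), 0.25 to 0.5 kg, too wide for a grasp; origin at the centre of its foot, z along its height. It stands on the disc's lower half with its +x face at the step (up to 6 mm from it) and its x axis along the disc's x axis within 3 degrees
- blank_mid (a point): centre of the blank, 65 mm above its foot
- can: bystander: can 60 mm across, 85 mm high, origin at its foot
- cup: bystander: white cup 72 mm across, 75 mm high, origin at its foot
- offcut: bystander: yellow foam offcut 90 x 50 x 35 mm, origin at the centre of its underside
Not all that is in view belongs to the job. Of the things that look like the blank, the larger one is meant.

How it is judged:
On the way:
1. the turntable sits in its ninth click with the blank still standing on it (x of pointer in the frame of base between -0.007 and 0.007 m and y of pointer in the frame of base above 0.1 m and angle between blank's own z axis and vertical below 0.1 rad and horizontal distance between blank_mid and disc_mid below 0.075 m), for 0.3 s.
At the end, for the whole second after the job is handed in: the pointer rests within 7 mm (2.4 degrees) of the long tick's middle and the blank lies still, flat on its side on the bed: its x axis within 0.08 rad of vertical, its centre 44 to 56 mm above the disc, 30 to 100 mm beyond the step and within 35 mm of the disc's x axis (x of pointer in the frame of base between -0.007 and 0.007 m and y of pointer in the frame of base above 0.1 m and angle between the x axis of blank and the z axis of disc_mid, either way round below 0.08 rad and x of blank_mid in the frame of disc_mid between 0.03 and 0.1 m and y of blank_mid in the frame of disc_mid between -0.035 and 0.035 m and z of blank_mid in the frame of disc_mid between 0.044 and 0.056 m and linear speed of blank below 0.02 m/s); the robot touches nothing.
It fails at once if the turntable overruns the ninth click (x of pointer in the frame of base below -0.02 m).
It fails at once if the can is disturbed (distance of can from where it was at the start of the episode above 0.02 m).
It fails at once if the cup is disturbed (distance of cup from where it was at the start of the episode above 0.02 m).
It fails at once if the offcut is disturbed (distance of offcut from where it was at the start of the episode above 0.02 m).
It also fails if it takes over 64 s, if anything falls off the work surface, if the arm or the gripper's body presses on something with over 40 N, if the wrist force passes 120 N, or if a joint passes its speed limit or range.

## Working session

There is one attempt and no reset: what is moved stays moved. The work goes in short steps, each a Python script; the robot and the scene stay as the last script left them, time stands still between calls to the robot, and variables do not carry over. Pictures are saved under pics/ and viewed, about 8 in all and at most 12, crops included, and the job is handed in when it is done.

```bash
mkdir -p pics; ls; python3 - <<'E'
from plant import r
import cv2,numpy as np
print(r.nose_length, r.get_state())
a,da=r.grab_frame("scene"); b,db=r.grab_frame("side")
np.savez('f0.npz',a=a,da=da,b=b,db=db)
for n in("scene","side"):
    m=r.camera_model(n); R=cv2.Rodrigues(np.array(m['rvec'],float))[0]; print(n,np.array(m['K']).tolist(),-R.T@np.array(m['tvec']).ravel(),R[2])
cv2.imwrite('pics/scene0.png',a);cv2.imwrite('pics/side0.png',b)
E
```

```text
pics
0.0841 {'t': 0.0, 'joint_pos': array([-1.45881611e+00,  2.59310328e-01,  1.53603372e+00,  3.17526367e-06,
        1.34803534e+00, -2.02807289e-01]), 'qvel': array([ 0.00135553,  0.00083943, -0.00027764,  0.0011086 ,  0.00064761,
       -0.0001056 ]), 'effort': array([-4.94253491e-04, -4.37307966e+01, -2.84008276e+01,  7.17885769e-02,
        4.14069928e-02, -1.20112782e-04]), 'position': array([ 0.17026283, -0.52257246,  0.30195499]), 'eef_rot': array([-8.92377338e-04,  9.87638814e-01,  1.56744301e-01,  4.21035793e-05]), 'wrist_force': array([ 0.51827222,  0.1007757 , -0.40860857]), 'torque': array([-0.02435728, -0.00785832, -0.00025668]), 'grip_width': 1.0051164289097416}
scene [[436.5941425827892, 0.0, 315.45668345099057], [0.0, 436.5941425827892, 239.87911417417672], [0.0, 0.0, 1.0]] [1.01900307 0.03218803 0.74680287] [-0.68874177 -0.05930325 -0.72257726]
side [[615.389532170627, 0.0, 320.8556695024001], [0.0, 615.389532170627, 257.41924490922605], [0.0, 0.0, 1.0]] [ 0.40905683 -1.02449226  1.30064304] [ 0.01190828  0.65172566 -0.75836129]
```

View pics/scene0.png

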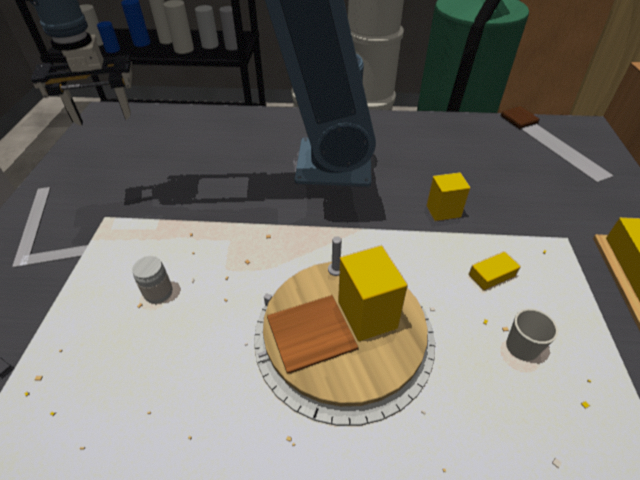

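View pics/side0.png

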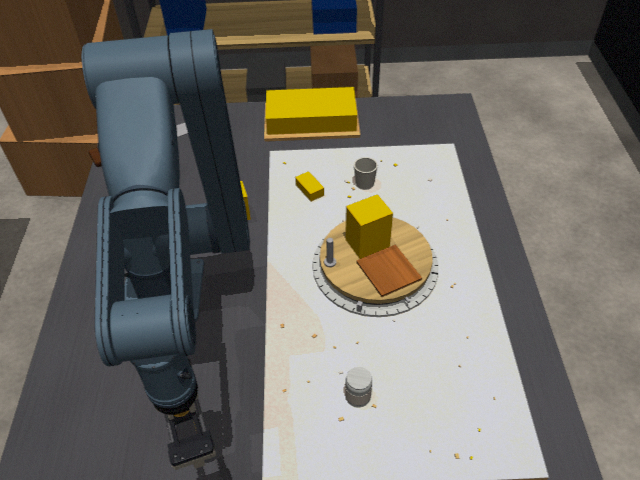

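```bash
cat > h.py <<'E'
import cv2,numpy as np
from plant import r
def cam(n):
    m=r.camera_model(n); R=cv2.Rodrigues(np.array(m['rvec'],float))[0]; t=np.array(m['tvec'],float).ravel()
    return np.array(m['K']),R,t
def ray(n,uv,z):
    "pixel(s) -> world points on plane z"
    K,R,t=cam(n); uv=np.atleast_2d(uv).astype(float)
    d=np.c_[(uv-K[:2,2])/K[0,0],np.ones(len(uv))]@R; c=-R.T@t
    return c+d*((z-c[2])/d[:,2])[:,None]
def cloud(n,dep):
    K,R,t=cam(n); v,u=np.mgrid[:480,:640]
    p=np.stack([(u-K[0,2])/K[0,0]*dep,(v-K[1,2])/K[0,0]*dep,dep],-1)
    return (p-t)@R
def proj(n,P):
    K,R,t=cam(n); q=(np.atleast_2d(P)@R.T+t)@K.T; return q[:,:2]/q[:,2:]
E
python3 - <<'E'
from h import *
f=np.load('f0.npz')
cv2.imwrite('pics/c1.png',cv2.resize(f['a'][232:432,240:450],None,fx=3,fy=3,interpolation=cv2.INTER_CUBIC))
cv2.imwrite('pics/c2.png',cv2.resize(f['b'][185:320,305:450],None,fx=4,fy=4,interpolation=cv2.INTER_CUBIC))
for n,i,d in(("scene",'a','da'),("side",'b','db')):
    P=cloud(n,f[d]); img=f[i]; hsv=cv2.cvtColor(img,cv2.COLOR_BGR2HSV)
    s={"scene":(400,250),"side":(290,400)}[n]
    print(n,'board z',np.median(P[440:470,200:400,2]) if n=="scene" else np.median(P[330:360,400:450,2]))
    roi=np.zeros((480,640),bool)
    if n=="scene": roi[225:430,240:450]=1
    else: roi[185:320,305:445]=1
    z=P[...,2]; h,e=np.histogram(z[roi],bins=np.arange(-.02,.25,.004)); print([(round(x,3),int(c)) for x,c in zip(e,h) if c>60])
    yel=roi&(hsv[...,0]>22)&(hsv[...,0]<32)&(hsv[...,1]>200)
    print('yellow z',np.percentile(z[yel],[1,50,95,99]))
    top=yel&(z>np.percentile(z[yel],99)-.008); 
    q=P[top][:,:2].astype(np.float32); print('top n',top.sum(),cv2.minAreaRect(q),q.mean(0))
    for nm,(u,v) in dict(scene=dict(can=(150,268),cup=(533,325),off=(497,265),small=(450,182)),side=dict(can=(359,380),cup=(365,165),off=(310,185)))[n].items(): print(nm,P[v,u].round(3))
E
```

```text
scene board z 0.01772061501441618
[(np.float64(0.0), 518), (np.float64(0.004), 83), (np.float64(0.012), 815), (np.float64(0.016), 15587), (np.float64(0.02), 1645), (np.float64(0.024), 2351), (np.float64(0.028), 1876), (np.float64(0.048), 93), (np.float64(0.052), 200), (np.float64(0.056), 176), (np.float64(0.06), 579), (np.float64(0.064), 8844), (np.float64(0.068), 565), (np.float64(0.072), 2325), (np.float64(0.076), 2207), (np.float64(0.08), 89), (np.float64(0.084), 87), (np.float64(0.088), 93), (np.float64(0.092), 85), (np.float64(0.096), 91), (np.float64(0.1), 92), (np.float64(0.104), 93), (np.float64(0.108), 88), (np.float64(0.112), 88), (np.float64(0.116), 100), (np.float64(0.12), 99), (np.float64(0.124), 98), (np.float64(0.128), 92), (np.float64(0.132), 103), (np.float64(0.136), 107), (np.float64(0.14), 105), (np.float64(0.144), 107), (np.float64(0.148), 99), (np.float64(0.152), 141), (np.float64(0.156), 110), (np.float64(0.16), 103), (np.float64(0.164), 87), (np.float64(0.168), 102), (np.float64(0.172), 99), (np.float64(0.176), 95), (np.float64(0.18), 108), (np.float64(0.184), 
[... 605 characters left out ...]
float64(0.044), 130), (np.float64(0.048), 159), (np.float64(0.052), 177), (np.float64(0.056), 717), (np.float64(0.06), 1972), (np.float64(0.064), 1286), (np.float64(0.068), 858), (np.float64(0.072), 901), (np.float64(0.076), 246), (np.float64(0.08), 66), (np.float64(0.112), 61), (np.float64(0.12), 62), (np.float64(0.128), 66), (np.float64(0.148), 73), (np.float64(0.184), 79), (np.float64(0.188), 387), (np.float64(0.192), 388)]
yellow z [0.02472929 0.15782039 0.1950129  0.1974257 ]
top n 733 ((0.5131503939628601, -0.4464973211288452), (1.1690444946289062, 0.11396937817335129), 85.35893249511719) [0.5528158  0.06795303]
can [ 0.497 -0.352  0.101]
cup [0.578 0.408 0.058]
off [0.408 0.337 0.05 ]
```

View pics/c1.png

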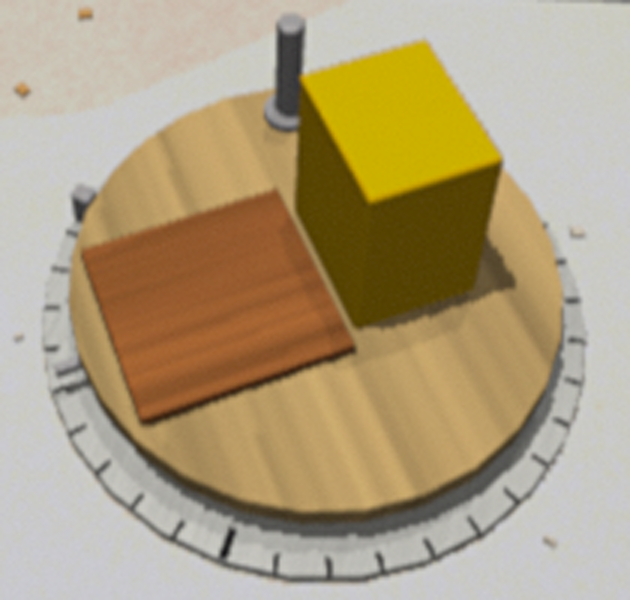

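View pics/c2.png

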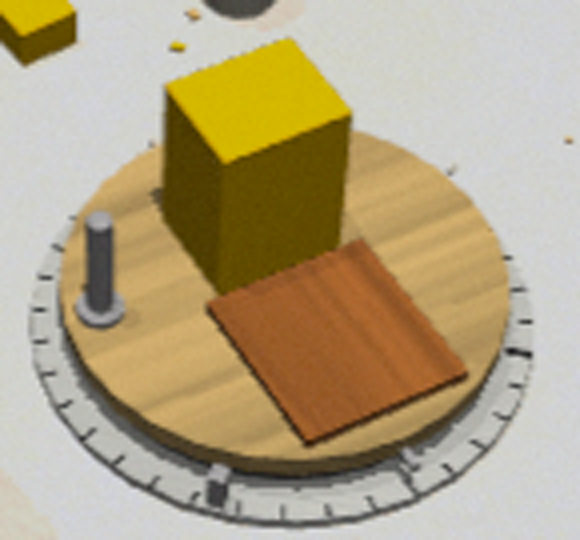

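c1 and c2: the yellow box on the disc (scene px ~372,290) is the blank. The smaller yellow box at (448,197), the offcut at (495,270) and the tray block at (630,250) are not. The blank is the only one standing at the step, and it is 130 mm tall. Long tick at scene (316,413), hard stop (267,300), pointer near (262,355), peg top (336,239). Next I'll get metric values from both views.

```bash
python3 - <<'E'
from h import *
from scipy.optimize import least_squares
f=np.load('f0.npz')
zb=.0175
S=lambda x,y:(240+x/3,232+y/3); D=lambda x,y:(305+x/4,185+y/4)
def circ(p):
    g=lambda c:np.hypot(p[:,0]-c[0],p[:,1]-c[1])-.15
    s=least_squares(g,p.mean(0)[:2],loss='soft_l1',f_scale=.001); return s.x,np.sqrt(np.mean(s.fun**2))
for n,i,d,c0,M in(("scene",'a','da',(.58,.03),S),("side",'b','db',(.58,.03),D)):
    hsv=cv2.cvtColor(f[i],cv2.COLOR_BGR2HSV); P=cloud(n,f[d])
    m=((hsv[...,0]>8)&(hsv[...,0]<24)&(hsv[...,1]>70)&(hsv[...,2]>90)&(P[...,2]>.05)&(P[...,2]<.085)).astype(np.uint8)
    cs,_=cv2.findContours(m,cv2.RETR_EXTERNAL,cv2.CHAIN_APPROX_NONE); c=cv2.convexHull(max(cs,key=cv2.contourArea))[:,0].astype(float)
    p=ray(n,c,zb+.048)
    c0,e=circ(p); k=abs(np.hypot(*(p[:,:2]-c0).T)-.15)<.006; c0,e=circ(p[k]); print(n,'centre',c0.round(4),e,k.sum(),len(p))
    pts=dict(scene=dict(tick=(228,543,.01),pegtop=(290,22,.138),ptr=(68,372,.02),stop=(83,190,.03),b1=(82,253,.058),b2=(277,190,.058),b3=(355,350,.058),b4=(143,422,.058),t1=(303,78,.178),t2=(427,42,.178),t3=(500,160,.178),t4=(372,202,.178)),
      side=dict(tick=(520,352,.01),pegtop=(98,220,.138),ptr=(410,465,.02),stop=(218,472,.03),b1=(308,442,.058),b2=(210,307,.058),b3=(362,240,.058),b4=(467,375,.058),t1=(224,162,.178),t2=(166,88,.178),t3=(290,38,.178),t4=(351,112,.178)))[n]
    for k,(x,y,z) in pts.items():
        q=ray(n,M(x,y),zb+z)[0,:2]; w=q-c0; print(k,q.round(4),'r',np.hypot(*w).round(4),'ang',np.degrees(np.arctan2(w[1],w[0])).round(1))
E
```

```text
scene centre [0.5747 0.0444] 0.001128845914009201 42 42
tick [0.7282 0.0037] r 0.1589 ang -14.8
pegtop [0.4514 0.0232] r 0.1251 ang -170.3
ptr [ 0.6367 -0.099 ] r 0.1562 ang -66.6
stop [ 0.51   -0.1082] r 0.1658 ang -113.0
b1 [ 0.5774 -0.0961] r 0.1405 ang -88.9
b2 [0.5222 0.0199] r 0.0579 ang -155.0
b3 [0.632  0.0699] r 0.0628 ang 24.0
b4 [ 0.6844 -0.046 ] r 0.1421 ang -39.5
t1 [0.5327 0.0329] r 0.0435 ang -164.7
t2 [0.5006 0.1029] r 0.0944 ang 141.7
t3 [0.5836 0.1387] r 0.0947 ang 84.6
t4 [0.6153 0.0712] r 0.0487 ang 33.5
side centre [0.5735 0.0392] 0.0016260117062828832 37 37
tick [ 0.7299 -0.002 ] r 0.1617 ang -14.7
pegtop [0.4511 0.0161] r 0.1246 ang -169.3
ptr [ 0.643  -0.0981] r 0.1539 ang -63.2
stop [ 0.52   -0.1044] r 0.1532 ang -110.4
b1 [ 0.5752 -0.1049] r 0.1441 ang -89.3
b2 [0.5231 0.0082] r 0.0592 ang -148.4
b3 [0.6286 0.0608] r 0.0592 ang 21.4
b4 [ 0.6813 -0.0573] r 0.1447 ang -41.8
t1 [0.5298 0.0237] r 0.0464 ang -160.5
t2 [0.4984 0.0906] r 0.091 ang 145.6
t3 [0.5815 0.1317] r 0.0928 ang 85.0
t4 [0.613  0.0624] r 0.0458 ang 30.4
```

Both views agree: the pointer is in click 4 (at −65°, with the long tick at −14.75°), the axis is near (0.573, 0.043) and the peg is at radius 125 mm. I'll grip the peg so the disc can't snap ahead. First I'll hover over it and check with the wrist camera.

```bash
cat >> h.py <<'E'
from scipy.spatial.transform import Rotation as Ro
def qd(phi): a=np.radians(phi)/2; return [0,np.cos(a),np.sin(a),0]
def wcam():
    s=r.get_state(); w=s['eef_rot']; T=np.eye(4); T[:3,:3]=Ro.from_quat([w[1],w[2],w[3],w[0]]).as_matrix(); T[:3,3]=s['position']
    return T@np.array(r.camera_model('wrist')['hand_eye'])
E
python3 - <<'E'
from h import *
r.goto([.45,.021,.30],qd(10.2))
T=wcam(); K=np.array(r.camera_model('wrist')['K']); im,d=r.grab_frame('wrist')
np.savez('w1.npz',im=im,d=d,T=T,K=K); cv2.imwrite('pics/w1.png',im)
v,u=np.mgrid[:480,:640]; P=np.stack([(u-K[0,2])/K[0,0]*d,(v-K[1,2])/K[1,1]*d,d],-1)@T[:3,:3].T+T[:3,3]
m=(d>0)&(abs(P[...,0]-.45)<.03)&(abs(P[...,1]-.021)<.03)&(P[...,2]>.135)&(P[...,2]<.17)
q=P[m]; print('peg top',m.sum(),np.median(q,0) if len(q) else 0,q.min(0),q.max(0))
print('disc z',np.median(P[...,2][(P[...,2]>.05)&(P[...,2]<.07)])); t=(P[...,2]>.18)&(P[...,2]<.21)&(P[...,0]>.47)
print('blank top',t.sum(), np.median(P[t],0) if t.any() else 0)
s=r.get_state(); print(s['t'],s['position'],s['joint_pos'])
E
```

```text
peg top 587 [0.45247174 0.02352173 0.15459486] [0.44159118 0.01461002 0.13514143] [0.45880064 0.03197502 0.15672101]
disc z 0.06521382206370768
blank top 26205 [0.55033064 0.08434759 0.19525487]
2.3417 [0.45022105 0.0202669  0.29998517] [-2.03294901e-01  7.95096035e-02  1.76141253e+00 -1.90724637e-04
  1.30059525e+00  1.19068006e+00]
```

View pics/w1.png

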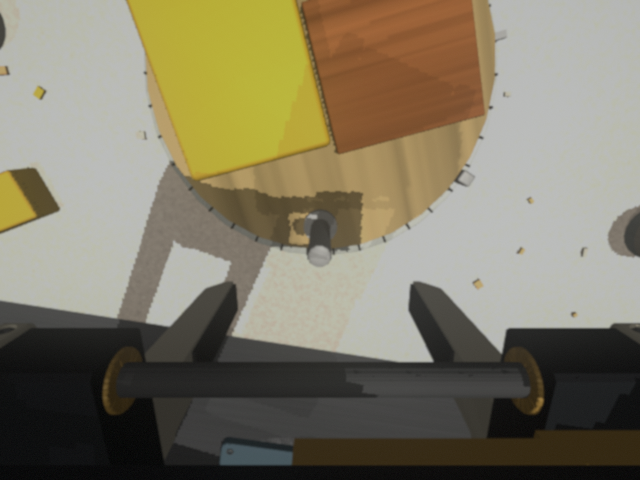

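The wrist view shows the peg top at (319,255), centred between the fingers, and the blank clear of the gripper body. I'll grip it and turn 50° about (0.574, 0.0445).

```bash
python3 - <<'E'
from h import *
c=np.array([.574,.0445]); p=np.array([.451,.0233]); w=p-c; R0=np.hypot(*w); a0=np.degrees(np.arctan2(w[1],w[0])); print(R0,a0)
phi0=a0+180
print(r.servo_line([*p,.30],vel=.1,attitude=qd(phi0)))
print(r.servo_line([*p,.205],vel=.1,contact_N=12))
r.command_gripper(0.0); s=r.get_state(); print('grip',s['grip_width']*93,s['wrist_force'],s['t'])
for k in range(1,11):
    a=np.radians(a0+5*k); q=c+R0*np.array([np.cos(a),np.sin(a)])
    r.servo_line([*q,.205],vel=.05,attitude=qd(phi0+5*k)); s=r.get_state(); print(k,s['wrist_force'].round(1),round(s['grip_width']*93,1),round(s['t'],2))
im,d=r.grab_frame('scene'); im2,_=r.grab_frame('side')
cv2.imwrite('pics/s2.png',np.hstack([cv2.resize(im[200:440,230:450],None,fx=2,fy=2),cv2.resize(im2[160:330,300:455],(352,480))]))
E
```

```text
0.12481362105155024 -170.2207128037199
False
False
grip 17.273951286346875 [ 0.10354895 -0.66688531 -0.41699   ] 4.85
1 [ 0.1 -1.1 -0. ] 17.5 5.22
2 [ 1.  -1.1 -0.5] 17.0 5.58
3 [ 1.6 -0.8 -1.5] 17.3 5.95
4 [ 1.1 -1.8 -1.3] 17.3 6.32
5 [ 1.2 -1.4 -1.2] 17.2 6.68
6 [ 1.7 -0.7 -1.4] 17.4 7.05
7 [ 1.8  0.7 -1.7] 17.3 7.42
8 [ 2.8  0.2 -1.4] 17.4 7.78
9 [ 1.7  1.4 -1.9] 17.2 8.15
10 [ 3.1  1.2 -0.7] 17.8 8.52
```

View pics/s2.png

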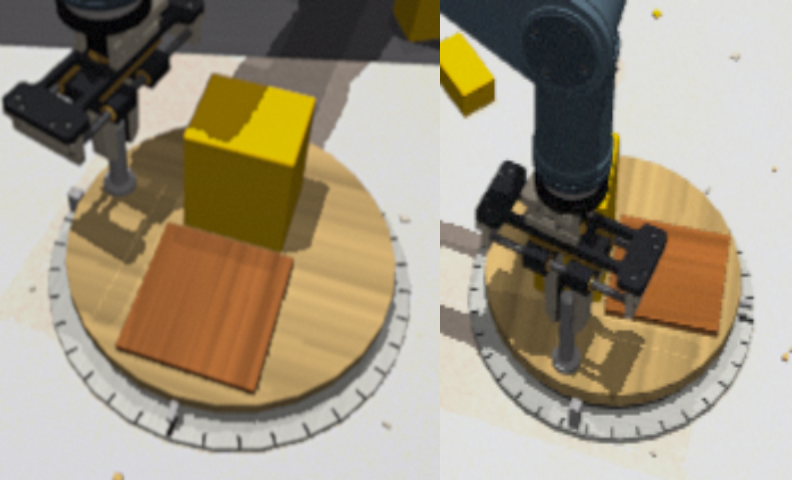

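The pointer stands over the long tick (crop px 172,420) and the blank is upright. I'll release, rise, check, and measure the blank's top face.

```bash
python3 - <<'E'
from h import *
r.command_gripper(0.5); s=r.get_state(); p=s['position']
r.servo_line([p[0],p[1],.33],vel=.15)
r.goto([.36,-.05,.33],qd(-14.75)); 
for n in('scene','side'):
    im,d=r.grab_frame(n)
    if n=='scene': cv2.imwrite('pics/s3.png',cv2.resize(im[200:430,220:450],None,fx=2.6,fy=2.6,interpolation=cv2.INTER_CUBIC))
    P=cloud(n,d); hsv=cv2.cvtColor(im,cv2.COLOR_BGR2HSV)
    yel=(hsv[...,0]>20)&(hsv[...,0]<34)&(hsv[...,1]>180)&(abs(P[...,0]-.55)<.15)&(abs(P[...,1]-.06)<.13)&(P[...,2]>.181)&(P[...,2]<.21)
    q=P[yel][:,:2].astype(np.float32); print(n,yel.sum(),cv2.minAreaRect(q),np.median(P[yel][:,2]))
    pg=(abs(P[...,0]-.515)<.025)&(abs(P[...,1]+.064)<.025)&(P[...,2]>.143)&(P[...,2]<.165)
    print('peg',pg.sum(),np.median(P[pg],0))
T=wcam(); K=np.array(r.camera_model('wrist')['K']); im,d=r.grab_frame('wrist'); cv2.imwrite('pics/w3.png',im)
v,u=np.mgrid[:480,:640]; P=np.stack([(u-K[0,2])/K[0,0]*d,(v-K[1,2])/K[1,1]*d,d],-1)@T[:3,:3].T+T[:3,3]
t=(P[...,2]>.185)&(P[...,2]<.205)&(P[...,0]>.45)&(d>0); print('wrist',t.sum(),cv2.minAreaRect(P[t][:,:2].astype(np.float32)) if t.any() else 0)
b=(hsv[...,0]>-1)
s=r.get_state(); print(s['t'],s['position'],s['grip_width'])
E
```

```text
scene 2237 ((0.5325747132301331, 0.056171778589487076), (0.09415414929389954, 0.08041489124298096), 74.43870544433594) 0.19573305866962842
peg 97 [ 0.51480159 -0.06288693  0.15414586]
side 940 ((0.5306113958358765, 0.05124838650226593), (0.10181924700737, 0.07951322197914124), 72.48103332519531) 0.1920231836017996
peg 46 [ 0.51026282 -0.06889007  0.15118465]
wrist 17919 ((0.5198509693145752, 0.05841096490621567), (0.0958031415939331, 0.06136516481637955), 74.7666015625)
11.5333 [ 0.36042893 -0.05013526  0.32983467] 0.4985345472042153
```

View pics/s3.png

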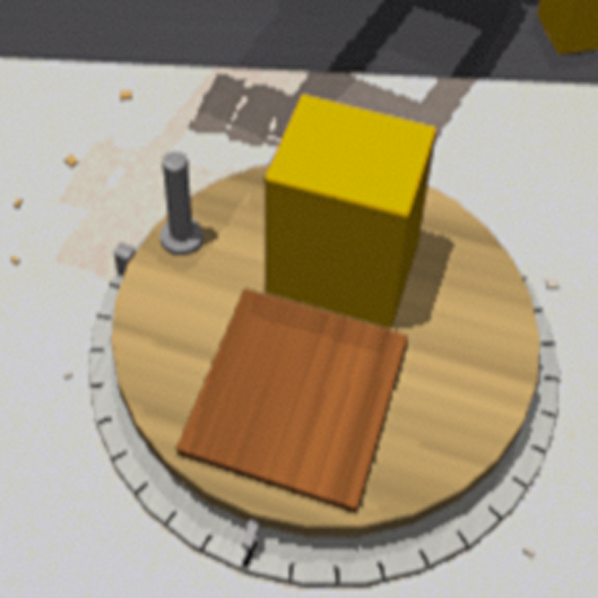

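View pics/w3.png

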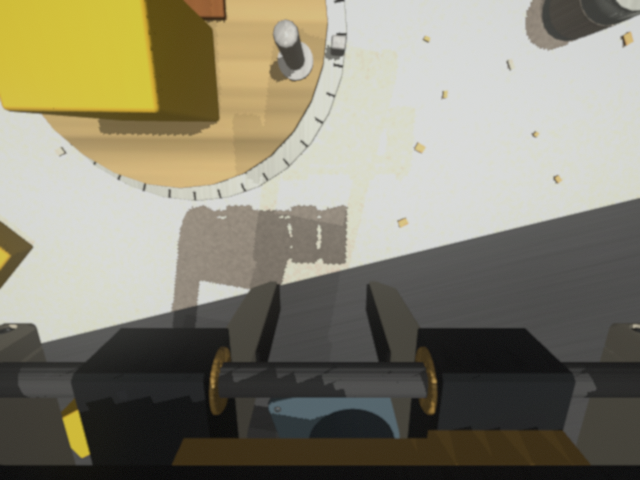

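Pointer on the long tick (s3 px 250,550), and the blank is standing, measured 94×80 mm at x = −43 mm with no lateral offset, so its face is about 3 mm from the step. Next I'll push it over along the disc's x axis with two fingertips, high on its back face.

```bash
cat > push.py <<'E'
from h import *
c=np.array([.574,.0445]); A=-15.0; e=np.array([np.cos(np.radians(A)),np.sin(np.radians(A))]); Z=.257
at=lambda x,z=Z:[*(c+x*e),z]
r.goto(at(-.135,.33),qd(A)); r.servo_line(at(-.135),vel=.15); r.servo_line(at(-.105),vel=.06)
for x in np.arange(-.097,-.012,.008):
    r.servo_line(at(x),vel=.03); s=r.get_state(); im,d=r.grab_frame('scene'); P=cloud('scene',d); hsv=cv2.cvtColor(im,cv2.COLOR_BGR2HSV)
    y=(hsv[...,0]>20)&(hsv[...,0]<34)&(hsv[...,1]>180)&(abs(P[...,0]-.58)<.17)&(abs(P[...,1]-.045)<.13)&(P[...,2]>.07)
    zt=np.percentile(P[y][:,2],98) if y.sum()>50 else 0
    print(round(x,3),(s['wrist_force'][:2]@e).round(2),s['wrist_force'].round(1),'top',round(float(zt),3),'xmax',((P[y][:,:2]-c)@e).max().round(3) if y.any() else 0,round(s['t'],2))
    if 0<zt<.175: break
r.dwell(.5)
cv2.imwrite('pics/s4.png',cv2.resize(r.grab_frame('scene')[0][200:430,220:450],None,fx=2.6,fy=2.6,interpolation=cv2.INTER_CUBIC))
E
python3 push.py
```

```text
-0.097 0.86 [ 0.6 -1.2 -0.2] top 0.198 xmax -0.003 13.9
-0.089 -1.7 [-1.5  0.8  0.2] top 0.2 xmax 0.003 14.37
-0.081 -0.41 [-0.2  0.7  1.2] top 0.205 xmax 0.012 14.83
-0.073 -1.43 [-1.1  1.3  0.6] top 0.209 xmax 0.023 15.3
-0.065 -1.62 [-1.6  0.4  1.3] top 0.212 xmax 0.033 15.77
-0.057 -0.78 [-0.5  1.2  0.7] top 0.214 xmax 0.044 16.23
-0.049 -0.4 [-0.4  0.2  0.2] top 0.216 xmax 0.053 16.7
-0.041 0.52 [ 0.4 -0.7 -0.4] top 0.217 xmax 0.067 17.17
-0.033 -0.03 [-0.1 -0.1  0.5] top 0.179 xmax 0.099 17.63
-0.025 -0.38 [-0.5 -0.2 -0.8] top 0.158 xmax 0.102 18.1
```

View pics/s4.png

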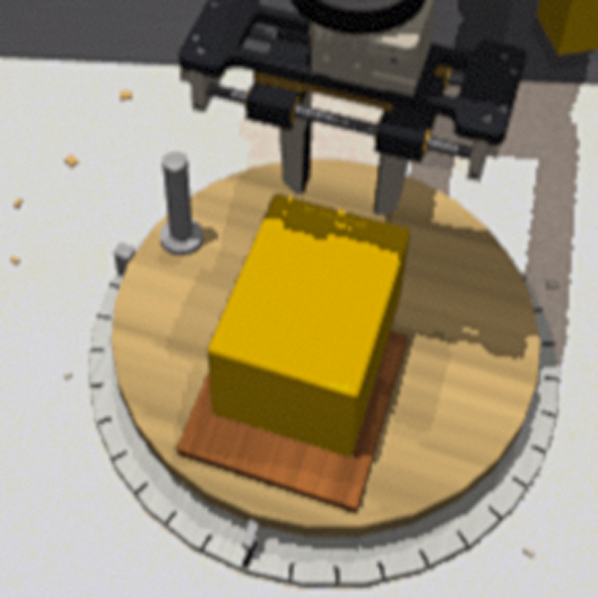

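It fell flat onto the bed (s4: top face 210–410, 200–390) and the pointer is still on the long tick (250,550). It slid back a little, so I'll retract and measure the centre.

```bash
cat > chk.py <<'E'
from h import *
c=np.array([.574,.0445]); e=np.array([np.cos(np.radians(-14.9)),np.sin(np.radians(-14.9))]); n=np.array([-e[1],e[0]])
def meas():
  for nm in('scene','side'):
    im,d=r.grab_frame(nm); P=cloud(nm,d); hsv=cv2.cvtColor(im,cv2.COLOR_BGR2HSV)
    y=(hsv[...,0]>20)&(hsv[...,0]<34)&(hsv[...,1]>180)&(abs(P[...,0]-.58)<.17)&(abs(P[...,1]-.045)<.13)
    t=y&(abs(P[...,2]-(.155 if nm=='scene' else .152))<.007); q=P[t]; (x,yy),sz,a=cv2.minAreaRect(q[:,:2].astype(np.float32)); w=np.array([x,yy])-c
    A=np.c_[q[:,:2]-q[:,:2].mean(0),np.ones(len(q))]; s=np.linalg.lstsq(A,q[:,2],rcond=None)[0]
    # bed (reddish brown): centre along e should be 65 mm; x-range of its visible part
    print(nm,'blank centre disc x,y',(w@e).round(4),(w@n).round(4),'size',np.round(sz,4),'ang',round(a,1),'z',np.median(q[:,2]).round(4),'slope',s[:2].round(3))
    bed=(hsv[...,0]<14)&(hsv[...,1]>130)&(hsv[...,2]>50)&(abs(P[...,2]-.074)<.01)&(abs(P[...,0]-.6)<.17)&(abs(P[...,1]-.03)<.13)
    b=P[bed][:,:2]-c; print('  bed xmax',np.percentile(b@e,99.5).round(4),'y',np.percentile(b@n,[.5,99.5]).round(4))
  return im
E
python3 - <<'E'
from chk import *
p=r.get_state()['position']; r.servo_line([*(p[:2]-.10*e),.30],vel=.15)
meas(); print(r.get_state()['t'])
E
```

```text
scene blank centre disc x,y 0.0371 0.0002 size [0.0943 0.13  ] ang 75.0 z 0.1558 slope [-0.008  0.001]
  bed xmax 0.13 y [-0.0582  0.0587]
side blank centre disc x,y 0.0364 -0.003 size [0.1025 0.1294] ang 74.9 z 0.1523 slope [0.001 0.004]
  bed xmax 0.128 y [-0.0657  0.0528]
19.675
```

Both views put the centre 37 mm beyond the step (window 30–100) and 0 to −3 mm off the disc's x axis, and it lies flat. The arm is clear, so I'm handing in.

```bash
python3 - <<'E'
from h import *
print(r.get_state()['wrist_force'].round(1)); r.close_job()
E
```

```text
[-0.2 -0.5  0.3]
the job is handed in; nothing more can be done
```

I turned the turntable five clicks, from the fourth to the ninth, tipped the blank onto the bed, and handed the job in at about 20 s of the 64 s. No verdict was reported.

**Turning:** I gripped the hand peg so the disc couldn't snap ahead, then turned it 50° counter-clockwise about its axis. Wrist force stayed at about 3 N. After I released the peg, the pointer stood over the long tick and the blank was still upright.

**Tipping:** I pushed high on the blank's back face with two fingertips, slowly, along the disc's x axis. The pointer was at the same picture position on the long tick before and after the fall.

**Last checks:**

| Check | Measured | Allowed |
|---|---|---|
| Blank centre beyond the step | 36–37 mm | 30–100 mm |
| Blank centre off the disc's x axis | 0 to −3 mm | ±35 mm |
| Tilt of the blank's top face | under 0.01 rad | 0.08 rad |
| Blank's top above the disc | about 90 mm (scene camera), so centre about 50 mm | centre 44–56 mm |

- **Less margin than planned:** the blank slid back while tipping. I expected its centre about 55 mm beyond the step, so it sits only about 7 mm inside the limit. Both cameras agreed, so I did not nudge it.
- **Camera disagreement:** the two fixed cameras differed by 3–5 mm in y and in height throughout. For the grasp I used the wrist camera.
- **Not measured afterwards:** I did not re-measure the can, cup and offcut. The arm touched only the peg and the blank. I also confirmed the pointer by eye in the pictures, not by a fresh calculation after the fall.

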